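Uncover the wax pan and top it up

TASK

Top up the saucepan of wax for the next melt: lift the lid off by its knob, keeping it level, and set it down gently, knob up and flat on a bare patch of the bench beside the pan. Then put the long lump of wax - the biggest of the three, uncoloured like the wax in the pan - into the pan, so that it lies on the set wax inside. Leave the pan and the two other lumps where they are.

Things in the scene. Friction and masses are not known exactly. Their poses are not given: they have to be found in the camera images.
- pan: loose aluminium saucepan, 0.77 to 0.98 kg, with a long handle that points roughly toward the robot; part full of set (hard) wax. Its round body is not at this origin: see pan_rim. The origin lies on the bench under the middle of pan plus handle; z up. In this frame the rim's centre is at (8, -65) mm and the handle's far end at (-60, 146) mm; the handle's top is 82 mm above the bench
- pan_rim (a point): centre of the pan's mouth, at rim height, 82 mm above the bench. The rim is 162 mm across outside; inside the pan is 143 mm clear. The flat top of the set wax lies 31 mm below the rim (51 mm above the bench)
- lid: loose round aluminium lid on the pan's rim, 169 mm across, 52 mm high with knob, 0.13 to 0.25 kg. Origin: centre of its skirt's underside, z up through the knob. The skirt, 135 mm across and 7 mm deep, hangs into the mouth (4 mm play): raise it clear before moving sideways. On the bench it stands on the skirt. Room for it: left of the pan, between the panels, foil tray and brush
- lid_knob (a point): middle of the lid's knob, the height to grip: 42 mm above the lid's origin. Round black knob 33 mm across, its head 28 to 52 mm above the lid's origin, on a 18 mm stem; any yaw of the grip serves. The lid's plate is 23 mm below this point
- long_lump: the lump to add: lump of wax, oblong, the biggest of the three, 29 mm (its own x) by 40 mm (its own y), 19 mm high, 0.02 kg, uncoloured pale cream, lying on the steel plate. Origin: centre of its underside
- long_lump_mid (a point): middle of the long lump, 9.5 mm above its underside; grip it across its 29 mm width
- plate: flat dark steel plate on the bench right of the pan, 220 mm (own x) x 190 mm (own y), 6 mm thick; the three lumps lie on it, 85 mm or more apart, in any order. It stays put. Origin: centre of its underside
- round_lump: lump of wax, roundish, 31 x 31 mm, 22 mm high, on the plate. Leave alone. Origin: centre of its underside
- small_lump: lump of wax, the smallest, 22 x 19 mm, 15 mm high, on the plate. Leave alone. Origin: centre of its underside
- scraper: wax scraper with a wooden handle lying flat to the right of the plate, 171 mm (own x) x 37 mm, 18 mm high. Leave alone. Origin: centre of its underside
- green_panel: flat painted panel, 140 x 152 mm, 11 mm thick, the larger one, far left. Leave alone. Origin: centre of its underside
- orange_panel: flat painted panel, 81 x 96 mm, 11 mm thick, the smaller one, near the front edge left of the pan's handle. Leave alone. Origin: centre of its underside
- flat_brush: brush lying flat at the left, 30 mm x 221 mm (own y), 14 mm high. Leave alone. Origin: centre of its underside
- oxide_tin: small open tin, 58 mm across, 45 mm high, beyond the pan, toward the hot plate. Leave alone. Origin: centre of its underside
- plum_tin: small open tin, 58 mm across, 50 mm high, beyond the pan. Leave alone. Origin: centre of its underside
- foil_tray: foil tray, 126 x 136 mm, 38 mm high, beyond the pan. Leave alone. Origin: centre of its underside

How it is judged:
By the outcome, as a careful person would: the job done as asked, in the order asked, and still so for the second after the job is handed in, with the robot touching nothing.
It also fails if it takes over 54 s, if anything falls off the work surface, if the arm or the gripper's body presses on something with over 40 N, if the wrist force passes 120 N, or if a joint passes its speed limit or range.

ROBOT

A 7-joint arm with a two-finger parallel gripper is mounted at the origin on a cart in front of the work surface, level with it; the furniture and walls round the work are solid. World frame = base frame: x ahead of the robot, y to its left, z up, the work surface at z = 0. Lengths are in m, angles in rad, forces in N, time in s.
With the tool pointing down it reaches from about 0.425 to 0.825 m from the base axis. Payload 3.6 kg.
Tool frame: the origin (TCP) lies between the finger pads; the fingertips stand 11 mm ahead of it and the grasp point (between the pads) lies 8 mm behind it (bot.tcp_to_tips is the distance from the TCP to the fingertips, in m); z points along the fingers, y is the line along which they close (so a half turn about z gives the same grasp; the last joint's range is limited). The gripper opens to 85 mm and grips with 20 to 120 N. Pads are 22 mm wide; open, the fingers measure 114 mm over their backs; the gripper's body (76 mm by 85 mm) begins 54 mm behind the grasp point. The pads swing forward as they close: fully open they stand 13 mm farther back than shut.
Start: joints at [-0.026, 0.615, -0.013, 1.423, 0.008, 1.103, -0.04], TCP at [0.65, 0, 0.242] pointing down, gripper open.
Joint ranges: [-3.12, 3.12], [-0.3, 2.06], [-1.34, 1.32], [0.26, 2.42], [-1.36, 4.5], [0.01, 1.98], [-2.84, 2.84]. Speed limits (rad/s): [2.79, 2.79, 3.14, 3.14, 3.14, 3.14, 3.14].

INTERFACE

Orientations are given as a unit quaternion [x, y, z, w].
In Python, from workcell import monitor, cams, close_job, bot gives the robot as it stands.
- The arm moves only by the tool carry_out, never from a script. Its arguments are lists of equal length, an entry for each row: "offset": the shift along the world's x, y, z in m, a list of three; "roll": the turn about the world's z in degrees; "grip": the opening, from -1 (shut) to 1 (fully open). In form: {"offset": [[x, y, z], ...], "roll": [roll, ...], "grip": [grip, ...]}. A call has 1 to 20 rows; each row shifts and turns the commanded pose from where the row before left it; what a row does not reach is not made up. A row lasts 1/12 s, in which the tool goes at most 41.7 mm and 7.16 degrees, less where a joint would pass 70% of its speed; a pose out of reach is approached as far as the arm can. A call with a gripper value outside its range is refused whole. The fingers move at their own pace and stop on an object; "newtons" is the grip in N (left out, the last holds). Time passes only in rows, so rows that do not move let the fingers close. It gives the time, the measured TCP pose, the force, the opening and the grip force at its end, in the units of the state.
- monitor.state(): the state, without advancing time (a new reading comes with each control period).
- cams.camera(name): name is "scene" or "side" or "wrist"; returns the picture (384x512x3 uint8, red, green, blue); there is no depth.
- cams.camera_model(name): a dict with "fx", "fy", "cx", "cy" (pixels), "position" and "rotation" of the camera in the world. Camera axes: x right, y down, z forward; pixel columns grow to the right and rows downward; lengths in m; the calibration is good to about 2 mm. A picture is of the moment at which its call begins: read the wrist's pose just before it. camera_model takes no time and is no camera call; for the wrist camera it gives the pose at the moment of the call.
- close_job(): hands the job in; it is judged then, once.
Trained networks look in the newest picture that a camera, given by its name, has taken for a name from the list of things; names that differ only in an ending like _2 or _b are one class to them, and where a whole thing is asked for, a point or a joint stands for the part that bears it (a point fixed in the world has none). Each returns a list of dicts, best first, with "conf" (0 to 1); they miss things now and then, are a little off and sometimes report something else, mostly with a low value. They report only what shows in the picture. A call takes as long as a camera call.
- cams.spot_in(camera, query): "point" ([x, y, z] in m, in the coordinates of the camera as it stood for that picture, good to about 4 mm: the middle of the surface that is visible of it).
- cams.cut_out(camera, query): "pixels" (384x512 bool, what is visible of it).
- cams.landmark_of(camera, query): "point" ([x, y, z] in m, in the coordinates of the camera as it stood for that picture, good to about 4 mm: a listed point, or the origin of a listed thing).
The state is a dict: "clock": time; "joints": joint angles; "qd": joint speeds; "effort": joint torques, N m; "tool_pos": TCP position; "tcp_rot": TCP orientation; "force": force on the tool from outside, world axes, zero at the start; "wrist_torque": the same for the moment, N m; "gripper_width": opening from 0.0 (shut) to 1.0 (fully open); "gripper_force": force on a finger pad.
Only numpy, scipy, OpenCV 4.12 (cv2) and the standard library are available. Lean on these libraries where they do the work, as an engineer would, in place of code of your own. Each camera call takes 0.05 s, during which the arm holds its last target. There are 200 camera calls.

## Working session

There is one attempt and no reset: what is moved stays moved. The work goes in short steps, Python scripts to look and compute and a tool call to move; the robot and the scene stay as the last step left them, time stands still between calls to the robot, and variables do not carry over. Pictures are saved under pics/ and viewed, at most 10 in all, crops included, and the job is handed in when it is done.

Besides the shell and the picture viewer there is one more tool, called as a command line: name --pt "numbers of a row" for each row, then --argument value for the rest. carry_out: Moves the arm, as the interface text tells. Its arguments: {"type":"object","properties":{"offset":{"type":"array","items":{"type":"array","items":{"type":"number"}}},"roll":{"type":"array","items":{"type":"number"}},"grip":{"type":"array","items":{"type":"number"}},"newtons":{"type":"number"}},"required":["offset","roll","grip"]}

```bash
mkdir -p pics
cat > h.py <<'E'
import numpy as np, cv2
from workcell import monitor, cams, close_job, bot
from scipy.spatial.transform import Rotation as R
def shot(c,fn=None):
    m=cams.camera_model(c); im=cams.camera(c)
    if fn: cv2.imwrite('pics/'+fn,im[:,:,::-1])
    return m,im
def tow(m,p):
    r=np.array(m['rotation'],float)
    r=R.from_quat(r).as_matrix() if r.size==4 else r
    return r@np.array(p)+np.array(m['position'])
def find(c,m,q,kind='landmark_of'):
    d=getattr(cams,kind)(c,q)
    return [(tow(m,x['point']).round(4).tolist(),round(x['conf'],2)) for x in d[:2]]
E
python3 - <<'E'
from h import *
for c in ['scene','side']:
    m,im=shot(c,c+'0.png'); print(c,m)
    for q in ['pan_rim','lid_knob','lid','long_lump_mid','round_lump','small_lump','plate','green_panel','orange_panel','flat_brush','foil_tray','pan']:
        print(q,find(c,m,q))
print(monitor.state())
E
```

```text
scene {'fx': 353.35756502236774, 'fy': 353.35756502236774, 'cx': 252.45435100273875, 'cy': 192.3004721627047, 'position': array([-0.2641164 ,  0.52622737,  1.06910442]), 'rotation': array([-0.45591277,  0.80048794, -0.33623368,  0.1957282 ])}
pan_rim [([0.731, 0.0493, 0.0037], 0.68), ([0.4894, -0.0278, 0.0021], 0.67)]
lid_knob [([0.5511, -0.027, 0.1214], 0.6)]
lid [([0.5533, -0.0258, 0.0778], 0.67)]
long_lump_mid []
round_lump [([0.4695, -0.2161, 0.0037], 0.6), ([0.3929, 0.1696, -0.001], 0.19)]
small_lump []
plate [([0.4815, -0.2687, -0.0003], 0.93), ([0.7325, 0.0481, 0.0026], 0.52)]
green_panel [([0.6809, 0.3497, 0.0035], 0.82), ([0.677, -0.1034, -0.0018], 0.18)]
orange_panel [([0.3919, 0.1694, 0.0005], 0.85), ([0.5536, -0.0279, 0.118], 0.64)]
flat_brush [([0.4494, 0.4712, 0.0018], 0.86)]
foil_tray [([0.7473, 0.1756, 0.0007], 0.6)]
pan [([0.4881, -0.0289, 0.0006], 0.58)]
side {'fx': 389.57052901680686, 'fy': 389.57052901680686, 'cx': 252.1738979798405, 'cy': 198.99638816603695, 'position': array([ 0.43838946, -1.1211739 ,  0.96904436]), 'rotation': array([ 0.89515693, -0.04545527,  
[... 663 characters left out ...]
rray([-0.02647764,  0.61488915, -0.01263116,  1.42339173,  0.00814476,
        1.10340399, -0.04038107]), 'qd': array([-0.00082782,  0.00028838,  0.00071969, -0.00083333,  0.00064082,
       -0.00209098, -0.00046198]), 'effort': array([-3.10705691e-04, -4.69109809e+01,  2.58948114e-01, -1.71340585e+01,
        9.98849224e-03,  1.75200188e-03, -2.42103958e-06]), 'tool_pos': array([6.49974933e-01, 1.36365048e-05, 2.42306940e-01]), 'tcp_rot': array([ 7.07076933e-01,  7.07136628e-01, -9.95174995e-06, -1.96132558e-05]), 'force': array([ 0.1582563 , -0.79327778, -0.0102059 ]), 'wrist_torque': array([-0.0275309 ,  0.0132942 ,  0.02332007]), 'gripper_force': 0.0, 'gripper_width': 0.9993581103963858}
```

View pics/scene0.png

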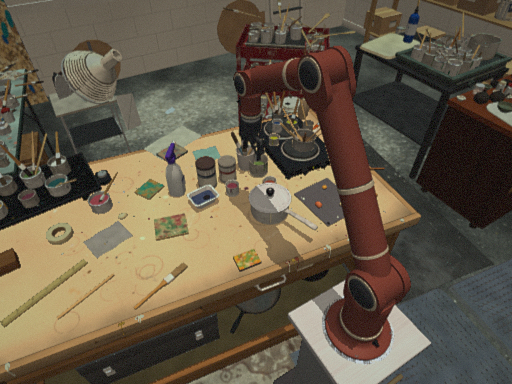

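View pics/side0.png

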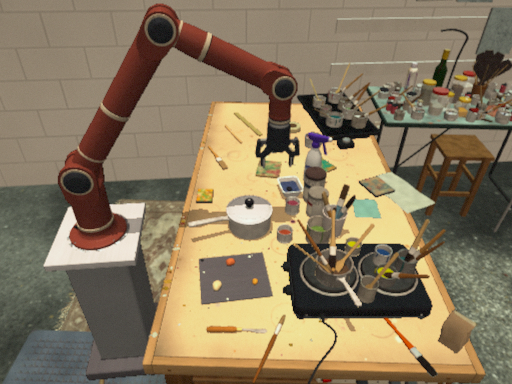

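The scene view shows the lidded pan at about (270,200), with clear bench to its left. The side view shows the cream lump at (216,285), the red one at (230,262) and the orange one at (254,281). The network positions agree, so I'm moving above the knob.

carry_out --pt "-0.032 -0.009 0" --pt "-0.032 -0.009 0" --pt "-0.032 -0.008 0" --pt "0 0 0" --pt "0 0 0" --roll '[0,0,0,0,0]' --grip '[1,1,1,1,1]' --newtons 40

```text
clock: 1.72
tool_pos: [0.5523, -0.0268, 0.2426]
tcp_rot: [0.708, 0.707, -0.0, -0.0]
force: [0.5, -0.3, 1.0]
gripper_width: 1.001
gripper_force: 0.0
```

Run:
```python
from h import *
m,im=shot('wrist','w0.png')
for q in ['lid_knob','lid','pan_rim','pan']: print(q,find('wrist',m,q))
for c in ['scene','side']:
    m,im=shot(c)
    for q in ['lid_knob','long_lump','oxide_tin','plum_tin']: print(c,q,find(c,m,q))
print(monitor.state()['tool_pos'])
```

```text
lid_knob [([0.5549, -0.0246, 0.1155], 0.64)]
lid [([0.5515, -0.028, 0.0756], 0.72)]
pan_rim []
pan []
scene lid_knob [([0.5516, -0.0291, 0.1184], 0.96)]
scene long_lump [([0.4248, -0.3108, 0.0075], 0.39)]
scene oxide_tin [([0.6779, -0.1065, 0.0009], 0.47)]
scene plum_tin [([0.7313, 0.0516, 0.004], 0.48), ([0.6819, 0.3524, 0.0063], 0.29)]
side lid_knob [([0.5598, -0.0257, 0.1182], 0.56), ([0.5555, -0.0242, 0.0708], 0.21)]
side long_lump [([0.4281, -0.3097, 0.0038], 0.54)]
side oxide_tin [([0.6759, -0.1022, 0.0016], 0.59)]
side plum_tin [([0.4841, -0.2671, 0.0015], 0.62), ([0.7344, 0.0489, 0.0004], 0.52)]
[ 0.55399558 -0.02598158  0.24226716]
```

View pics/w0.png

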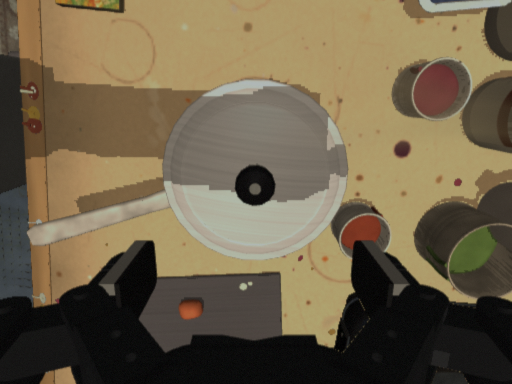

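The wrist view shows the knob at about (255,185), which fits the network position (0.5548, -0.026). I'll descend and grip it.

carry_out --pt "0.001 0 -0.035" --pt "0 0 -0.035" --pt "0 0 -0.03" --pt "0 0 -0.02" --pt "0 0 -0.01" --pt "0 0 0" --pt "0 0 0" --pt "0 0 0" --pt "0 0 0" --pt "0 0 0" --pt "0 0 0" --pt "0 0 0" --pt "0 0 0" --roll '[0,0,0,0,0,0,0,0,0,0,0,0,0]' --grip '[1,1,1,1,1,1,-1,-1,-1,-1,-1,-1,-1]' --newtons 40

```text
clock: 3.55
tool_pos: [0.5551, -0.026, 0.1134]
tcp_rot: [0.707, 0.707, 0.0, 0.0]
force: [-1.8, 0.3, 6.0]
gripper_width: 0.37
gripper_force: 39.4
```

carry_out --pt "0 0 0.004" --pt "0 0 0.006" --pt "0 0 0.01" --pt "0 0 0.015" --pt "0 0 0.015" --pt "0 0 0.01" --pt "0 0 0" --roll '[0,0,0,0,0,0,0]' --grip '[-1,-1,-1,-1,-1,-1,-1]'

```text
clock: 4.13
tool_pos: [0.5567, -0.026, 0.175]
tcp_rot: [0.707, 0.707, 0.002, 0.002]
force: [0.4, 0.9, -0.9]
gripper_width: 0.373
gripper_force: 39.8
```

Run:
```python
from h import *
a=shot('side')[1]; b=shot('scene')[1]
cv2.imwrite('pics/lift.png',np.hstack([cv2.resize(a[140:290,150:350],(400,300)),cv2.resize(b[130:280,180:380],(400,300))])[:,:,::-1])
m=cams.camera_model('side'); print(find('side',m,'lid'),find('side',m,'pan'), find('side',m,'pan_rim'))
print(find('scene',cams.camera_model('scene'),'pan_rim'))
print(monitor.state()['force'])
```

```text
[([0.5586, -0.0273, 0.131], 0.84)] [([0.4934, -0.0263, -0.0027], 0.57)] [([0.5567, -0.0229, 0.0866], 0.77)]
[([0.5541, -0.0281, 0.0837], 0.62)]
[-0.57465878 -0.23690941 -1.21426698]
```

View pics/lift.png

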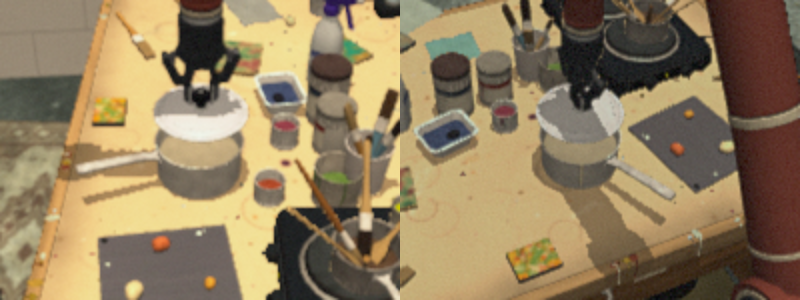

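The lid is up and level, and the pan hasn't moved. I'll carry the lid left to the bare patch.

carry_out --pt "0 0.01 0" --pt "0 0.02 0" --pt "0 0.025 0" --pt "0 0.03 0" --pt "0 0.03 0" --pt "0 0.03 0" --pt "0 0.03 0" --pt "0 0.025 -0.01" --pt "0 0.015 -0.02" --pt "0 0.006 -0.025" --pt "0 0 -0.025" --pt "0 0 -0.02" --pt "0 0 -0.01" --pt "0 0 0" --pt "0 0 0" --roll '[0,0,0,0,0,0,0,0,0,0,0,0,0,0,0]' --grip '[-1,-1,-1,-1,-1,-1,-1,-1,-1,-1,-1,-1,-1,-1,-1]' --newtons 50

```text
clock: 5.68
tool_pos: [0.555, 0.1954, 0.0622]
tcp_rot: [0.707, 0.707, -0.0, -0.0]
force: [-0.3, 0.0, -1.8]
gripper_width: 0.366
gripper_force: 50.6
```

Run:
```python
from h import *
a=shot('side')[1]; b=shot('scene')[1]
cv2.imwrite('pics/place.png',np.hstack([cv2.resize(a[110:260,170:370],(400,300)),cv2.resize(b[150:300,130:330],(400,300))])[:,:,::-1])
for c in ['side','scene']: print(find(c,cams.camera_model(c),'lid'))
print(find('side',cams.camera_model('side'),'orange_panel'))
s=monitor.state();print(s['force'],s['tool_pos'])
```

```text
[([0.5568, 0.1931, 0.0176], 0.91)]
[([0.5572, 0.1969, 0.0255], 0.87), ([0.4889, -0.0326, 0.0006], 0.17)]
[([0.7356, 0.0477, -0.0002], 0.62), ([0.3874, 0.1705, -0.0024], 0.61)]
[-0.58144387  0.34117713 -1.34788137] [0.55589101 0.19527452 0.06369894]
```

View pics/place.png

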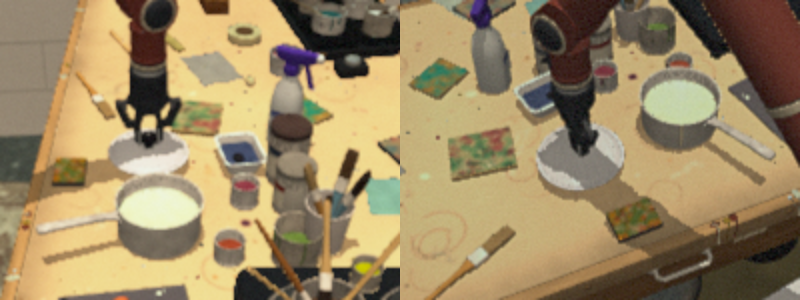

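The patch under the lid is bare, with gaps to the tray, panels and pan. I'll lower it gently.

carry_out --pt "0 0 -0.008" --pt "0 0 -0.006" --pt "0 0 -0.004" --pt "0 0 -0.002" --pt "0 0 -0.002" --pt "0 0 -0.001" --pt "0 0 0" --roll '[0,0,0,0,0,0,0]' --grip '[-1,-1,-1,-1,-1,-1,-1]'

```text
clock: 6.52
tool_pos: [0.5547, 0.1949, 0.0394]
tcp_rot: [0.707, 0.707, -0.0, -0.0]
force: [-0.7, -0.4, 1.5]
gripper_width: 0.367
gripper_force: 51.0
```

carry_out --pt "0 0 -0.0007" --pt "0 0 -0.0007" --pt "0 0 0" --roll '[0,0,0]' --grip '[-1,-1,-1]'

```text
clock: 6.77
tool_pos: [0.5547, 0.1949, 0.0394]
tcp_rot: [0.707, 0.707, -0.0, -0.0]
force: [-3.0, -0.8, 9.0]
gripper_width: 0.362
gripper_force: 51.7
```

carry_out --pt "0 0 0" --pt "0 0 0" --pt "0 0 0" --pt "0 0 0" --pt "0 0 0" --pt "0 0 0.01" --pt "0 0 0.02" --pt "0 0 0.04" --pt "0 0 0.04" --pt "0 0 0.04" --pt "0 0 0.03" --pt "0 0 0" --pt "0 0 0" --roll '[0,0,0,0,0,0,0,0,0,0,0,0,0]' --grip '[0.2,0.6,1,1,1,1,1,1,1,1,1,1,1]'

```text
clock: 7.85
tool_pos: [0.556, 0.1954, 0.2208]
tcp_rot: [0.707, 0.707, 0.003, 0.001]
force: [-0.1, 0.1, -0.8]
gripper_width: 0.996
gripper_force: 0.0
```

carry_out --pt "-0.009 -0.034 0" --pt "-0.009 -0.034 0" --pt "-0.009 -0.034 0" --pt "-0.009 -0.034 0" --pt "-0.009 -0.034 0" --pt "-0.009 -0.034 0" --pt "-0.009 -0.034 0" --pt "-0.009 -0.034 0" --pt "-0.009 -0.034 0" --pt "-0.009 -0.034 0" --pt "-0.009 -0.034 0" --pt "-0.009 -0.034 0" --pt "-0.009 -0.034 0" --pt "-0.009 -0.034 0" --pt "-0.004 -0.029 0" --pt "0 0 0" --pt "0 0 0" --roll '[0,0,0,0,0,0,0,0,0,0,0,0,0,0,0,0,0]' --grip '[1,1,1,1,1,1,1,1,1,1,1,1,1,1,1,1,1]'

```text
clock: 9.27
tool_pos: [0.4231, -0.3115, 0.2163]
tcp_rot: [0.709, 0.705, -0.001, -0.002]
force: [1.1, 0.7, -0.2]
gripper_width: 1.0
gripper_force: 0.0
```

Run:
```python
from h import *
for c in ['side','scene']:
    m,_=shot(c); print(c,[find(c,m,q) for q in ['lid','long_lump_mid','pan_rim','pan']])
m,im=shot('wrist')
print(find('wrist',m,'long_lump_mid'),find('wrist',m,'long_lump'))
r=np.array(m['rotation'],float); r=R.from_quat(r).as_matrix() if r.size==4 else r
def tow_px(u,v,z):
    d=r@np.array([(u-m['cx'])/m['fx'],(v-m['cy'])/m['fy'],1]); p=np.array(m['position']); return (p+d*(z-p[2])/d[2])[:2]
for x in cams.cut_out('wrist','long_lump')[:2]:
    k=x['pixels'].astype(np.uint8); c=max(cv2.findContours(k,0,2)[0],key=cv2.contourArea)[:,0]
    w=np.array([tow_px(u,v,0.0155) for u,v in c])
    print(x['conf'],k.sum(),c.mean(0),cv2.minAreaRect((w*1000).astype(np.float32)))
cv2.imwrite('pics/w1.png',im[:,:,::-1]); print(monitor.state()['tool_pos'])
```

```text
side [[([0.5585, 0.1963, -0.0027], 0.82), ([0.4848, -0.2692, 0.0009], 0.73)], [], [([0.5562, -0.0282, 0.085], 0.59)], [([0.4883, -0.0304, -0.0026], 0.74), ([0.75, 0.1801, 0.0017], 0.45)]]
scene [[([0.5565, 0.1974, 0.0015], 0.93), ([0.4475, 0.472, -0.0019], 0.26)], [([0.4254, -0.308, 0.0162], 0.48)], [([0.554, -0.0312, 0.0825], 0.63), ([0.4305, -0.3106, 0.016], 0.43)], []]
[([0.4278, -0.3044, 0.0169], 0.7)] [([0.4219, -0.3072, 0.0044], 0.62)]
0.7 752 [253.55555556 165.64444444] ((421.3216552734375, -308.6388244628906), (37.20854187011719, 27.763404846191406), 55.34846115112305)
[ 0.42500778 -0.30993558  0.21796382]
```

View pics/w1.png

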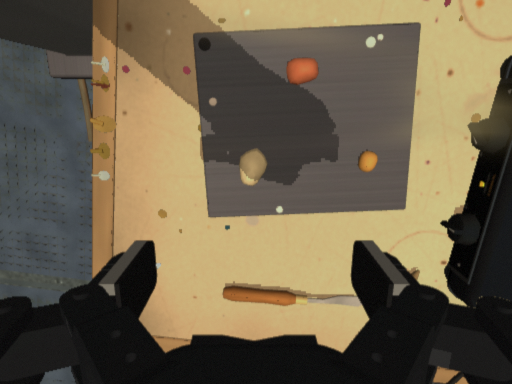

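The wrist view shows the cream lump at (253,166), with its long axis about 57° from world x. The red lump at (302,70) and the orange one at (368,160) are both well clear. I'll turn the gripper and look once from closer.

carry_out --pt "0 0 -0.02" --pt "0 0.001 -0.02" --pt "0 0.001 -0.02" --pt "0 0 -0.02" --pt "0 0 -0.01" --pt "0 0 0" --pt "0 0 0" --roll '[-6.8,-6.8,-6.8,-6.8,-6.8,0,0]' --grip '[1,1,1,1,1,1,1]'

```text
clock: 10.55
tool_pos: [0.425, -0.3079, 0.1276]
tcp_rot: [0.882, 0.471, -0.0, -0.0]
force: [0.0, 0.3, -0.4]
gripper_width: 1.0
gripper_force: 0.0
```

Run:
```python
from h import *
m,im=shot('wrist')
print(find('wrist',m,'long_lump_mid'),find('wrist',m,'long_lump'))
r=np.array(m['rotation'],float); r=R.from_quat(r).as_matrix() if r.size==4 else r
for x in cams.cut_out('wrist','long_lump')[:2]:
    c=np.argwhere(x['pixels'])[:,::-1]
    d=np.c_[(c[:,0]-m['cx'])/m['fx'],(c[:,1]-m['cy'])/m['fy'],np.ones(len(c))]@r.T; p=np.array(m['position'])
    w=(p+d*((0.0155-p[2])/d[:,2:]))[:,:2]
    e,v=np.linalg.eigh(np.cov(w.T)); print(x['conf'],w.mean(0),4*e**.5,np.degrees(np.arctan2(v[1,1],v[0,1])),cv2.minAreaRect((w*1000).astype(np.float32)))
cv2.imwrite('pics/w2.png',im[:,:,::-1]); s=monitor.state(); print(s['tool_pos'],R.from_quat(s['tcp_rot']).as_matrix()[:,1])
```

```text
[([0.4256, -0.3047, 0.0158], 0.84)] [([0.4171, -0.3079, 0.0053], 0.92)]
0.76 [ 0.42346699 -0.30875457] [0.02778808 0.03969337] 75.3518681729853 ((422.0763244628906, -308.7579040527344), (38.54216003417969, 28.672441482543945), 60.37458801269531)
[ 0.42556245 -0.30851655  0.12899624] [ 0.82976597 -0.55810657  0.0023427 ]
```

View pics/w2.png

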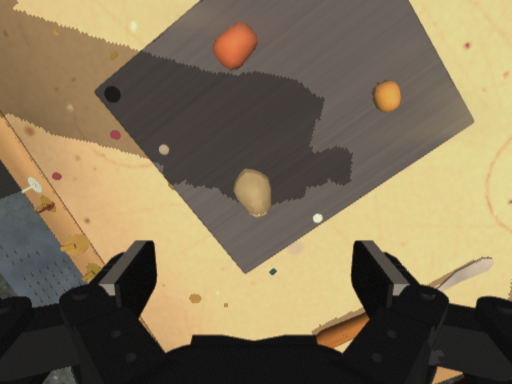

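The closer view shows the lump at (253,193) with its long axis at about 74° in the world frame. I'll turn back 16°, shift 2 mm and descend with the tips just above the plate.

carry_out --pt "-0.002 0 -0.01" --pt "0 0 -0.02" --pt "0 0 -0.025" --pt "0 0 -0.02" --pt "0 0 -0.015" --pt "0 0 -0.01" --pt "0 0 -0.005" --pt "0 0 -0.003" --pt "0 0 0" --pt "0 0 0" --roll '[5,6,5,0,0,0,0,0,0,0]' --grip '[1,1,1,1,1,1,1,1,1,1]' --newtons 30

```text
clock: 11.58
tool_pos: [0.4235, -0.3084, 0.0206]
tcp_rot: [0.809, 0.588, 0.0, 0.001]
force: [0.5, 0.7, 0.6]
gripper_width: 1.0
gripper_force: 0.0
```

carry_out --pt "0 0 0" --pt "0 0 0" --pt "0 0 0" --pt "0 0 0" --pt "0 0 0" --pt "0 0 0" --pt "0 0 0" --pt "0 0 0" --roll '[0,0,0,0,0,0,0,0]' --grip '[-1,-1,-1,-1,-1,-1,-1,-1]'

```text
clock: 12.25
tool_pos: [0.4232, -0.3081, 0.0203]
tcp_rot: [0.809, 0.588, 0.0, 0.0]
force: [-1.2, 1.1, 5.3]
gripper_width: 0.306
gripper_force: 29.4
```

Gripped. I'll lift and carry the lump over the pan.

carry_out --pt "0 0 0.01" --pt "0 0 0.02" --pt "0 0 0.03" --pt "0 0 0.035" --pt "0 0 0.025" --pt "0 0 0.01" --pt "0.012 0.026 0" --pt "0.012 0.026 0" --pt "0.012 0.026 0" --pt "0.012 0.026 0" --pt "0.012 0.026 0" --pt "0.012 0.026 0" --pt "0.012 0.026 0" --pt "0.012 0.026 0" --pt "0.012 0.026 0" --pt "0.012 0.026 0" --pt "0.012 0.02 0" --pt "0 0 0" --pt "0 0 0" --roll '[0,0,0,0,0,0,0,0,0,0,0,0,0,0,0,0,0,0,0]' --grip '[-1,-1,-1,-1,-1,-1,-1,-1,-1,-1,-1,-1,-1,-1,-1,-1,-1,-1,-1]'

```text
clock: 13.83
tool_pos: [0.5548, -0.026, 0.149]
tcp_rot: [0.808, 0.589, -0.0, -0.001]
force: [-0.9, -0.6, -0.2]
gripper_width: 0.308
gripper_force: 29.8
```

Run:
```python
from h import *
for c in ['side','scene','wrist']:
    m,im=shot(c); print(c,[find(c,m,q) for q in ['long_lump_mid','pan_rim','pan','round_lump','small_lump']])
    if c=='wrist': w=im
    elif c=='scene': b=im
cv2.imwrite('pics/carry.png',np.hstack([cv2.resize(w,(400,300)),cv2.resize(b[130:280,180:380],(400,300))])[:,:,::-1])
print(monitor.state()['tool_pos'])
```

```text
side [[([0.4749, -0.2131, 0.004], 0.47), ([0.5535, -0.0281, 0.146], 0.43)], [([0.732, 0.0455, 0.0003], 0.62), ([0.5557, -0.0265, 0.0811], 0.58)], [([0.4913, -0.0265, -0.0032], 0.92), ([0.7502, 0.1785, 0.0055], 0.73)], [([0.472, -0.2139, 0.005], 0.41)], [([0.4762, -0.4661, 0.0018], 0.46), ([0.5471, -0.3039, 0.0032], 0.41)]]
scene [[], [([0.554, -0.0282, 0.0836], 0.8)], [([0.4901, -0.0283, 0.0016], 0.85), ([0.4519, 0.473, -0.0007], 0.22)], [([0.6832, 0.3515, 0.0054], 0.68), ([0.471, -0.2161, 0.0084], 0.6)], []]
wrist [[([0.5573, -0.0301, 0.1453], 0.68)], [([0.556, -0.0231, 0.0808], 0.59)], [([0.4888, -0.0271, 0.0014], 0.68)], [([0.5511, -0.0282, 0.1339], 0.42)], []]
[ 0.55493775 -0.02794697  0.14987116]
```

View pics/carry.png

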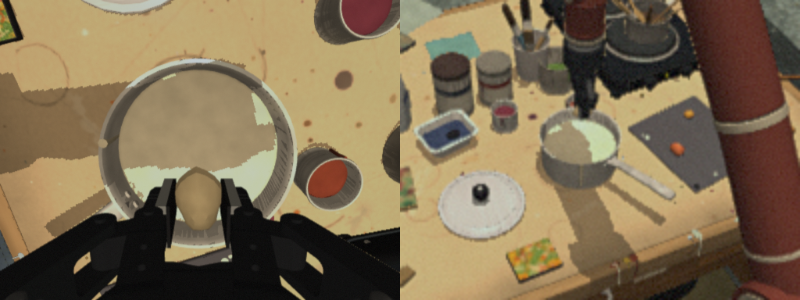

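The lump is held above the pan's mouth. The lid lies flat on the bench with its knob up. I'll lower the lump into the pan.

carry_out --pt "0 0 -0.015" --pt "0 0 -0.025" --pt "0 0 -0.02" --pt "0 0 -0.01" --pt "0 0 -0.006" --pt "0 0 -0.004" --pt "0 0 -0.002" --pt "0 0 -0.001" --pt "0 0 0" --pt "0 0 0" --roll '[0,0,0,0,0,0,0,0,0,0]' --grip '[-1,-1,-1,-1,-1,-1,-1,-1,-1,-1]'

```text
clock: 15.57
tool_pos: [0.5555, -0.028, 0.0676]
tcp_rot: [0.809, 0.588, 0.001, 0.0]
force: [0.0, -0.0, -0.4]
gripper_width: 0.314
gripper_force: 29.8
```

carry_out --pt "0 0 -0.001" --pt "0 0 -0.001" --pt "0 0 0" --pt "0 0 0" --roll '[0,0,0,0]' --grip '[-1,-1,-1,-1]'

```text
clock: 15.9
tool_pos: [0.5553, -0.028, 0.0653]
tcp_rot: [0.809, 0.588, 0.0, 0.0]
force: [0.1, -0.5, 2.3]
gripper_width: 0.307
gripper_force: 29.9
```

carry_out --pt "0 0 0" --pt "0 0 0" --pt "0 0 0" --pt "0 0 0" --pt "0 0 0" --pt "0 0 0.01" --pt "0 0 0.02" --pt "0 0 0.035" --pt "0 0 0.04" --pt "0 0 0.04" --pt "0 0 0.04" --pt "0 0 0" --pt "0 0 0" --roll '[0,0,0,0,0,0,0,0,0,0,0,0,0]' --grip '[-0.2,0.1,0.5,0.5,0.5,0.5,0.5,0.5,0.5,0.5,0.5,0.5,0.5]'

```text
clock: 16.98
tool_pos: [0.5564, -0.0282, 0.2535]
tcp_rot: [0.809, 0.588, 0.003, 0.002]
force: [-0.3, 0.3, -0.4]
gripper_width: 0.754
gripper_force: 0.0
```

Run:
```python
from h import *
for c in ['side','scene','wrist']:
    m,im=shot(c); print(c,[find(c,m,q) for q in ['long_lump','pan_rim','pan','lid']])
    if c=='wrist': w=im
    elif c=='side': b=im
cv2.imwrite('pics/end.png',np.hstack([cv2.resize(w,(400,300)),cv2.resize(b[140:290,170:370],(400,300))])[:,:,::-1])
```

```text
side [[([0.5553, -0.0269, 0.0488], 0.55), ([0.7333, 0.0483, 0.0009], 0.39)], [([0.5559, -0.0301, 0.0853], 0.82), ([0.4459, 0.4765, 0.0002], 0.3)], [([0.4935, -0.0287, -0.0002], 0.84)], [([0.5559, 0.1945, -0.0019], 0.72), ([0.4735, -0.4653, 0.0034], 0.66)]]
scene [[([0.5536, -0.0302, 0.052], 0.58)], [([0.5535, -0.0304, 0.0852], 0.76)], [([0.4878, -0.0296, 0.0012], 0.7), ([0.5544, -0.0304, 0.0523], 0.5)], [([0.5577, 0.1958, 0.003], 0.79)]]
wrist [[([0.5549, -0.0283, 0.0512], 0.77), ([0.5578, -0.0261, 0.0595], 0.2)], [([0.5568, -0.0249, 0.0809], 0.82)], [([0.4855, -0.0278, 0.0054], 0.7)], []]
```

View pics/end.png

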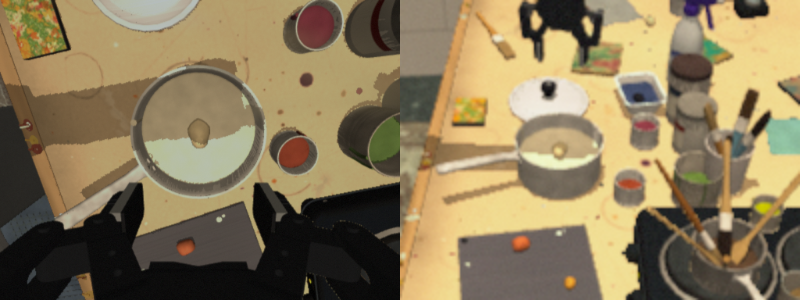

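The lump lies on the set wax near the pan's centre. The lid is flat on the bench with its knob up, and the other two lumps haven't moved.

```bash
python3 -c "
from h import *
print(close_job())"
```

```text
the job is handed in; nothing more can be done
None
```

The lid is flat on the bare bench left of the pan, knob up, and the long lump lies on the set wax in the pan; the pan and the other two lumps were left in place, and the job is handed in (no verdict was returned).

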